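Close up the tea caddy against its rack

ROBOT

A 6-joint arm with a two-finger parallel gripper is mounted at the origin on the work surface. World frame = base frame: x ahead of the robot, y to its left, z up, the work surface at z = 0. Lengths are in m, angles in rad, forces in N, time in s.
With the tool pointing down it reaches from about 0.4 to 0.925 m from the base axis. Payload 12.5 kg.
Tool frame: the origin (TCP) lies between the finger pads; the fingertips stand ahead of it and the grasp point (between the pads) lies 3 mm ahead of it (arm.finger_overhang is the z of the fingertips in the tool frame, in m); z points along the fingers, x is the direction in which the jaws open and shut, and the axes are right-handed (so a half turn about z gives the same grasp; the last joint's range is limited). The gripper opens to 95 mm and grips with 3 to 60 N. Pads are 20 mm wide; open, the fingers measure 119 mm over their backs; the gripper's body (75 mm by 180 mm) begins 59 mm behind the grasp point.
Start: joints at [1.092, 0.491, 1.559, -0, 1.092, -0.106], TCP at [0.228, 0.582, 0.237] pointing down, gripper open.
Joint ranges: [-3.1, 3.1], [-0.84, 2.19], [0.05, 2.79], [-1.13, 4.28], [0.06, 2.93], [-2.69, 2.69]. Speed limits (rad/s): [2.22, 2.22, 2.79, 3.14, 3.14, 3.14].

INTERFACE

Orientations are given as [roll, pitch, yaw] about the fixed x, y, z axes, in that order (R = Rz(yaw) Ry(pitch) Rx(roll)).
In Python, from workcell import arm, viewer gives the robot as it stands. The module is installed in compiled form; this text tells all that it offers.
- The arm moves only by the tool drive_tool, never from a script. Its argument "commands" is a list of rows, each an object of numbers: "x", "y", "z": the shift along the tool's x, y, z in cm; "wx", "wy", "wz": the turn, a rotation vector about the tool's x, y, z in degrees; "hand": the closure in counts, from 0 (fully open) to 255 (shut). A call has exactly 8 rows; each row shifts and turns the commanded pose from where the row before left it, along the tool's axes as they then stand; what a row does not reach is not made up. A row lasts 1/8 s, in which the tool goes at most 62.5 mm and 10.7 degrees, less where a joint would pass 70% of its speed; a pose out of reach is approached as far as the arm can. A call is refused whole if a number of a shift passes 6.25 or a number of a turn 10.7, either way. A call with a gripper value outside its range is refused whole. The fingers move at their own pace and stop on an object; "squeeze" is the grip in N (left out, the last holds). Time passes only in rows, so rows that do not move let the fingers close, or fill a call up. It gives the time, the measured TCP pose, the force and the opening at its end, in the units of the state.
- arm.observe(): the state, without advancing time (a new reading comes with each control period).
- viewer.read_camera(name): name is "side" or "top"; returns (picture, depth): 400x640x3 uint8, red, green, blue; 400x640 float32, m along the optical axis (not along the pixel's ray), 0 where there is no reading.
- viewer.camera_model(name): a dict with "fx", "fy", "cx", "cy" (pixels), "cam_to_world" (4x4, takes a point from camera to world coordinates). Camera axes: x right, y down, z forward; pixel columns grow to the right and rows downward; lengths in m; the calibration is good to about 2 mm. A picture is of the moment at which its call begins. camera_model takes no time and is no camera call.
- arm.job_done(): hands the job in, once; it reports no verdict.
Trained networks look in the newest picture that a camera, given by its name, has taken for a name from the list of things; names that differ only in an ending like _2 or _b are one class to them, and where a whole thing is asked for, a point or a joint stands for the part that bears it (a point fixed in the world has none). Each returns a list of dicts, best first, with "confidence" (0 to 1); they miss things now and then, are a little off and sometimes report something else, mostly with a low value. They report only what shows in the picture. A call takes as long as a camera call.
- viewer.cut_out(camera, query): "mask" (400x640 bool, what is visible of it) and "box" ([left, top, width, height] in pixels, round what is visible of it).
- viewer.place_of(camera, query): "centre" ([column, row] in pixels: a listed point, or the origin of a listed thing).
The state is a dict: "time": time; "q": joint angles; "joint_velocities": joint speeds; "joint_torque": joint torques, N m; "tool_pos": TCP position; "orientation": TCP orientation; "contact_force": force on the tool from outside, world axes, zero at the start; "torque": the same for the moment, N m; "grip_width": finger opening in m.
Only numpy, scipy, OpenCV 4.12 (cv2) and the standard library are available. Lean on these libraries where they do the work, as an engineer would, in place of code of your own. Each camera call takes 0.05 s, during which the arm holds its last target. There are 200 camera calls.

TASK

The loose wooden tea caddy has been left standing apart from its fixed rack. Bring it up to the rack's right-hand end (right as the robot sees it, the end without the tall cheek board), keeping it upright, so that it butts flush there with no gap and its front and back are in line with the rack's; then let go and leave it standing on the counter. Do not disturb the other things on the counter.

Things in the scene. Friction and masses are not known exactly. Their poses are not given: they have to be found in the camera images.
- caddy: loose tea caddy: open light-wood box 130 (x) x 110 (y) x 60 (z) mm holding tea packets, 0.35-0.7 kg. Carrying bar over its middle: 16 mm thick in x, 94 long in y, 76 to 100 mm above the underside, hand slot below. Origin: centre of the underside, z up. Same either way round; its 130 mm long side faces lie at y = +55 and -55 mm
- caddy_bar (a point): middle of the caddy's carrying bar, 88 mm above the caddy's underside; axes as the caddy's
- rack: fixed light-wood tea rack: open box 130 (x) x 180 (y) x 60 (z) mm with cartons and jars (to 86 mm high). Origin: centre of the underside, z up. Left end (+y): dark cheek board 110 mm high. Right end: bare flat 130 x 60 mm face at y = -90 mm, where the caddy belongs: caddy's centre then at x = 0, y = -145 mm in this frame, y axes parallel
- kettle: grey plastic kettle, diameter 160, 210 mm high, bystander; origin: centre of the underside
- teapot: stoneware teapot with lid, diameter 144, 142 mm high, about 220 mm over spout (+y) and handle (-y), bystander; origin: centre of the underside
- strainer: steel mesh strainer, bowl diameter 80, 40 mm high, handle to 170 mm along its x, bystander; origin: centre of the bowl's underside
- mug: white enamel mug, diameter 84, 80 mm high, handle to +y, bystander; origin: centre of the underside
- silicone_lid: teal silicone lid, disc of diameter 100, 7 mm thick, with a knob to 25 mm, bystander; origin: centre of the underside
- coaster: bamboo coaster, disc of diameter 96, 10 mm thick, bystander; origin: centre of the underside
- tea_tin: round tea tin, diameter 72, 90 mm high, bystander; origin: centre of the underside

How it is judged:
By the outcome, as a careful person would: the job done as asked, in the order asked, and still so for the second after the job is handed in, with the robot touching nothing.
It also fails if it takes over 40 s, if anything falls off the work surface, if the arm or the gripper's body presses on something with over 40 N, if the wrist force passes 120 N, or if a joint passes its speed limit or range.

## Working session

There is one attempt and no reset: what is moved stays moved. The work goes in short steps, Python scripts to look and compute and a tool call to move; the robot and the scene stay as the last step left them, time stands still between calls to the robot, and variables do not carry over. Pictures are saved under pics/ and viewed, about 8 in all and at most 12, crops included, and the job is handed in when it is done.

Besides the shell and the picture viewer there is one more tool, called after "Request:" as name([rows], argument=value, ...), one row to a line, values as JSON. drive_tool: Moves the arm, as the interface text tells. Its arguments: {"type":"object","properties":{"commands":{"type":"array","items":{"type":"object","properties":{"x":{"type":"number"},"y":{"type":"number"},"z":{"type":"number"},"wx":{"type":"number"},"wy":{"type":"number"},"wz":{"type":"number"},"hand":{"type":"number"}}}},"squeeze":{"type":"number"}},"required":["commands"]}

```bash
mkdir -p pics; cat > h.py <<'E'
import numpy as np, cv2
from workcell import arm, viewer
def cloud(name):
    im,d=viewer.read_camera(name); m=viewer.camera_model(name)
    v,u=np.mgrid[:400,:640]
    P=np.stack([(u-m['cx'])/m['fx']*d,(v-m['cy'])/m['fy']*d,d],-1)
    T=np.array(m['cam_to_world']); W=P@T[:3,:3].T+T[:3,3]; W[d<=0]=np.nan
    return im,W
E
python3 - <<'E'
from h import *
print({k:np.round(v,3).tolist() if not np.isscalar(v) else round(v,3) for k,v in arm.observe().items()}, arm.finger_overhang)
for c in ('top','side'):
    im,W=cloud(c); cv2.imwrite(f'pics/{c}0.png',im[:,:,::-1])
    print(c,np.round(viewer.camera_model(c)['cam_to_world'],2).tolist())
    for q in ('caddy','rack','kettle','teapot','mug','strainer','silicone_lid','coaster','tea_tin'):
        r=viewer.cut_out(c,q)
        if r:
            m=r[0]['mask']; p=W[m]; p=p[np.isfinite(p[:,0])]
            print(c,q,round(r[0]['confidence'],2),r[0]['box'],'med',np.round(np.median(p,0),3),np.round(np.percentile(p,2,0),3),np.round(np.percentile(p,98,0),3))
E
```

```text
{'time': 0.0, 'q': [1.092, 0.492, 1.559, 0.0, 1.092, -0.106], 'joint_velocities': [0.001, 0.001, 0.001, 0.001, -0.001, 0.0], 'joint_torque': [0.001, -61.266, -25.818, 0.069, 0.048, -0.0], 'tool_pos': [0.228, 0.582, 0.236], 'orientation': [-3.141, 0.001, 1.198], 'contact_force': [-0.314, -0.105, 0.149], 'torque': [-0.047, 0.069, -0.002], 'grip_width': 0.095} 0.022
top [[-0.02, -0.99, 0.1, 0.41], [-1.0, 0.02, 0.02, -0.03], [-0.02, -0.1, -0.99, 1.63], [0.0, 0.0, 0.0, 1.0]]
top caddy 0.66 [343.9, 173.8, 42.0, 50.1] med [ 0.562 -0.147  0.052] [ 0.498 -0.21   0.004] [ 0.628 -0.086  0.101]
top rack 0.75 [234.8, 178.1, 60.8, 43.3] med [0.565 0.171 0.061] [0.501 0.078 0.003] [0.628 0.252 0.11 ]
top kettle 0.8 [456.8, 167.5, 79.6, 55.8] med [ 0.562 -0.493  0.175] [ 0.494 -0.615  0.001] [ 0.631 -0.439  0.202]
top teapot 0.86 [138.9, 145.5, 50.0, 59.8] med [0.636 0.456 0.101] [0.563 0.406 0.047] [0.723 0.526 0.137]
top mug 0.75 [272.6, 120.2, 38.7, 31.1] med [0.774 0.078 0.018] [ 0.729  0.036 -0.003] [0.809 0.135 0.082]
top strainer 0.64 [149.9, 238.4, 39.1, 60.3] med [0.399 0.471 0.033] [0.274 
[... 804 characters left out ...]
[ 0.614 -0.46   0.194]
side teapot 0.81 [260.8, 100.9, 57.3, 36.4] med [0.631 0.432 0.079] [ 0.56   0.402 -0.001] [0.734 0.617 0.125]
side mug 0.68 [350.7, 159.5, 32.3, 29.2] med [0.762 0.06  0.047] [0.73  0.03  0.002] [0.809 0.141 0.078]
side strainer 0.8 [194.9, 136.2, 49.3, 13.6] med [0.4   0.466 0.031] [0.268 0.423 0.009] [0.443 0.53  0.042]
side silicone_lid 0.93 [372.3, 196.0, 28.7, 21.4] med [ 0.759 -0.077  0.005] [ 0.72  -0.119 -0.003] [ 0.811 -0.029  0.024]
side coaster 0.78 [335.7, 151.4, 18.5, 20.1] med [0.745 0.2   0.008] [ 0.71   0.141 -0.002] [0.793 0.255 0.04 ]
side tea_tin 0.94 [396.2, 199.9, 24.6, 39.2] med [ 0.745 -0.212  0.069] [ 0.723 -0.231  0.002] [ 0.786 -0.168  0.091]
```

```bash
cat > fit.py <<'E'
from h import *
def fit(tag=''):
    P={'caddy':[], 'rack':[]}; bar=[]; out={}
    for c in ('top','side'):
        im,W=cloud(c)
        for q in P:
            r=viewer.cut_out(c,q)
            if not r: print('miss',c,q); continue
            m=cv2.dilate(r[0]['mask'].astype(np.uint8),np.ones((3,3)))>0
            p=W[m]; p=p[np.isfinite(p[:,0])]
            s=p[(p[:,2]>.025)&(p[:,2]<.066)]
            R=cv2.minAreaRect(s[:,:2].astype(np.float32)*1000)
            print(c,q,'rect mm',np.round(R[0],1),np.round(R[1],1),round(R[2],2),len(s))
            if q=='caddy':
                b=p[(p[:,2]>.088)&(p[:,2]<.106)]
                R=cv2.minAreaRect(b[:,:2].astype(np.float32)*1000); print('   bar',np.round(R[0],1),np.round(R[1],1),round(R[2],2),len(b),b[:,2].mean())
        np.save(f'pics/{c}{tag}.npy',W); cv2.imwrite(f'pics/{c}{tag}.png',im[:,:,::-1])
if __name__=='__main__':
    fit('1')
    a=cv2.imread('pics/top1.png')[100:260,220:420]; b=cv2.imread('pics/side1.png')[110:290,240:440]
    a=cv2.resize(a,(800,640)[:2],interpolation=cv2.INTER_CUBIC)[:600]
    cv2.imwrite('pics/v1.png',cv2.resize(cv2.imread('pics/top1.png'),(800,500)))
    cv2.imwrite('pics/v2.png',cv2.resize(b,(660,594),interpolation=cv2.INTER_CUBIC))
E
python3 fit.py
```

```text
top caddy rect mm [ 564.3 -149.7] [130.6 111.2] 19.26 1152
   bar [ 563.7 -149.3] [16.1 92.6] 19.24 167 0.09898517155752684
top rack rect mm [565.2 166.4] [180.  130.6] 86.49 952
side caddy rect mm [ 565. -150.] [134.  113.9] 18.79 1439
   bar [ 563.6 -150.1] [18.1 98.2] 18.13 186 0.09653905240017895
side rack rect mm [566.7 162.6] [184.1 132.4] 86.49 1039
```

View pics/v1.png

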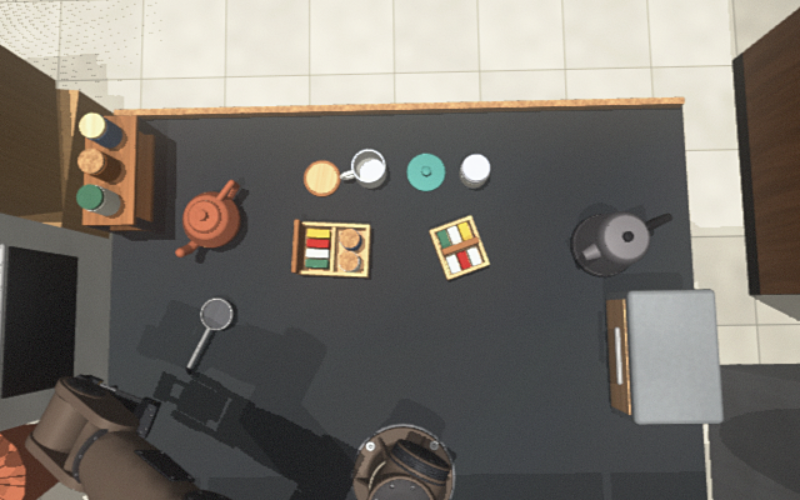

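View pics/v2.png

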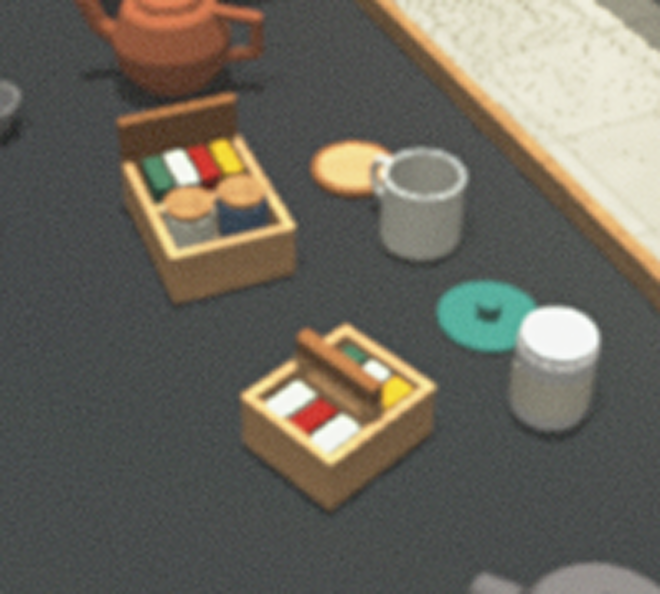

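The pictures show the rack at about (332,249) in the top view, jars at its free end. The caddy at (460,247) is turned about 19°, with nothing between the two. In the side view the bar is clear.

Next I'll move above the caddy.

Request:
drive_tool([
  {"x":-3.49,"y":3.62},
  {"x":-3.49,"y":3.62},
  {"x":-3.49,"y":3.62},
  {"x":-3.49,"y":3.62},
  {"x":-3.49,"y":3.62},
  {"x":-3.49,"y":3.62},
  {"x":-3.49,"y":3.62},
  {"x":-3.49,"y":3.62},
])

```text
schema error: expected keys x, y, z, wx, wy, wz, hand
```

Request:
drive_tool([
  {"x":-3.49,"y":3.62},
  {"x":-3.49,"y":3.62},
  {"x":-3.49,"y":3.62},
  {"x":-3.49,"y":3.62},
  {"x":-3.49,"y":3.62},
  {"x":-3.49,"y":3.62},
  {"x":-3.49,"y":3.62},
  {"x":-3.49,"y":3.62},
])

```text
schema error: expected keys x, y, z, wx, wy, wz, hand
```

Request:
drive_tool([
  {"wz":8.2},
  {"wz":8.2},
  {"wz":8.2},
  {"wz":8.2},
  {"wz":8.2},
  {"wz":8.2},
  {"hand":60},
  {},
])

```text
schema error: expected keys x, y, z, wx, wy, wz, hand
```

```bash
cat > go.py <<'E'
from h import *; import sys
from scipy.spatial.transform import Rotation as Ro
x,y,z,yaw=map(float,sys.argv[1:5])   # mm, deg
o=arm.observe(); R=Ro.from_euler('xyz',o['orientation']); G=Ro.from_euler('xyz',[np.pi,0,np.radians(yaw)])
print('t',round(o['time'],2),'pos mm',np.round(np.array(o['tool_pos'])*1e3,1),'rpy',np.round(np.degrees(o['orientation']),2),'F',np.round(o['contact_force'],1),'T',np.round(o['torque'],2),'w',round(o['grip_width']*1e3,1))
print('tool delta cm',np.round(R.inv().apply(np.array([x,y,z])/10-np.array(o['tool_pos'])*100),2),'rot deg',np.round(np.degrees((R.inv()*G).as_rotvec()),2))
E
python3 go.py 563.8 -149.4 91 19.2
```

```text
t 1.3 pos mm [227.6 582.1 236.6] rpy [ 1.800e+02 -1.000e-02  6.864e+01] F [-0.1  0.7  0.1] T [-0.03 -0.01  0.06] w 95.2
tool delta cm [-55.88  57.95  14.56] rot deg [-0.000e+00 -1.000e-02  4.944e+01]
```

All seven keys are needed in every row.

Request:
drive_tool([
  {"x":-3.49,"y":3.62,"z":0,"wx":0,"wy":0,"wz":0,"hand":0},
  {"x":-3.49,"y":3.62,"z":0,"wx":0,"wy":0,"wz":0,"hand":0},
  {"x":-3.49,"y":3.62,"z":0,"wx":0,"wy":0,"wz":0,"hand":0},
  {"x":-3.49,"y":3.62,"z":0,"wx":0,"wy":0,"wz":0,"hand":0},
  {"x":-3.49,"y":3.62,"z":0,"wx":0,"wy":0,"wz":0,"hand":0},
  {"x":-3.49,"y":3.62,"z":0,"wx":0,"wy":0,"wz":0,"hand":0},
  {"x":-3.49,"y":3.62,"z":0,"wx":0,"wy":0,"wz":0,"hand":0},
  {"x":-3.49,"y":3.62,"z":0,"wx":0,"wy":0,"wz":0,"hand":0},
], squeeze=25)

```text
time: 2.3
tool_pos: [0.3962, 0.2151, 0.2369]
orientation: [3.141, -0.001, 1.198]
contact_force: [0.6, 0.6, -0.2]
grip_width: 0.0949
```

Request:
drive_tool([
  {"x":-3.49,"y":3.62,"z":0,"wx":0,"wy":0,"wz":0,"hand":0},
  {"x":-3.49,"y":3.62,"z":0,"wx":0,"wy":0,"wz":0,"hand":0},
  {"x":-3.49,"y":3.62,"z":0,"wx":0,"wy":0,"wz":0,"hand":0},
  {"x":-3.49,"y":3.62,"z":0,"wx":0,"wy":0,"wz":0,"hand":0},
  {"x":-3.49,"y":3.62,"z":0,"wx":0,"wy":0,"wz":0,"hand":0},
  {"x":-3.49,"y":3.62,"z":0,"wx":0,"wy":0,"wz":0,"hand":0},
  {"x":-3.49,"y":3.62,"z":0,"wx":0,"wy":0,"wz":0,"hand":0},
  {"x":-3.49,"y":3.62,"z":0,"wx":0,"wy":0,"wz":0,"hand":0},
])

```text
time: 3.3
tool_pos: [0.5642, -0.1506, 0.2367]
orientation: [3.141, -0.0, 1.198]
contact_force: [0.3, 0.5, 0.1]
grip_width: 0.0952
```

Request:
drive_tool([
  {"x":0,"y":0,"z":0,"wx":0,"wy":0,"wz":8.2,"hand":60},
  {"x":0,"y":0,"z":0,"wx":0,"wy":0,"wz":8.2,"hand":60},
  {"x":0,"y":0,"z":0,"wx":0,"wy":0,"wz":8.2,"hand":60},
  {"x":0,"y":0,"z":0,"wx":0,"wy":0,"wz":8.2,"hand":60},
  {"x":0,"y":0,"z":0,"wx":0,"wy":0,"wz":8.2,"hand":60},
  {"x":0,"y":0,"z":0,"wx":0,"wy":0,"wz":8.2,"hand":60},
  {"x":0,"y":0,"z":0,"wx":0,"wy":0,"wz":0,"hand":60},
  {"x":0,"y":0,"z":0,"wx":0,"wy":0,"wz":0,"hand":60},
])

```text
time: 4.3
tool_pos: [0.5636, -0.1489, 0.2366]
orientation: [-3.142, -0.0, 0.342]
contact_force: [-0.1, 0.1, -0.0]
grip_width: 0.0726
```

```bash
python3 go.py 563.8 -149.4 91 19.2
```

```text
t 4.3 pos mm [ 563.6 -148.9  236.6] rpy [-180.     -0.     19.62] F [-0.1  0.1 -0. ] T [-0.12  0.03  0.01] w 72.6
tool delta cm [-0.    0.05 14.56] rot deg [-0.   -0.    0.42]
```

Request:
drive_tool([
  {"x":0,"y":0,"z":2.5,"wx":0,"wy":0,"wz":0,"hand":60},
  {"x":0,"y":0,"z":2.5,"wx":0,"wy":0,"wz":0.4,"hand":60},
  {"x":0,"y":0.05,"z":2.5,"wx":0,"wy":0,"wz":0,"hand":60},
  {"x":0,"y":0,"z":2.5,"wx":0,"wy":0,"wz":0,"hand":60},
  {"x":0,"y":0,"z":2,"wx":0,"wy":0,"wz":0,"hand":60},
  {"x":0,"y":0,"z":1.5,"wx":0,"wy":0,"wz":0,"hand":60},
  {"x":0,"y":0,"z":1,"wx":0,"wy":0,"wz":0,"hand":60},
  {"x":0,"y":0,"z":0,"wx":0,"wy":0,"wz":0,"hand":60},
])

```text
time: 5.3
tool_pos: [0.5637, -0.1493, 0.0912]
orientation: [-3.141, 0.001, 0.333]
contact_force: [0.0, -0.3, 0.1]
grip_width: 0.073
```

Request:
drive_tool([
  {"x":0,"y":0,"z":0,"wx":0,"wy":0,"wz":0,"hand":255},
  {"x":0,"y":0,"z":0,"wx":0,"wy":0,"wz":0,"hand":255},
  {"x":0,"y":0,"z":0,"wx":0,"wy":0,"wz":0,"hand":255},
  {"x":0,"y":0,"z":0,"wx":0,"wy":0,"wz":0,"hand":255},
  {"x":0,"y":0,"z":0,"wx":0,"wy":0,"wz":0,"hand":255},
  {"x":0,"y":0,"z":0,"wx":0,"wy":0,"wz":0,"hand":255},
  {"x":0,"y":0,"z":0,"wx":0,"wy":0,"wz":0,"hand":255},
  {"x":0,"y":0,"z":0,"wx":0,"wy":0,"wz":0,"hand":255},
], squeeze=25)

```text
time: 6.3
tool_pos: [0.5641, -0.1494, 0.0917]
orientation: [3.141, -0.001, 0.332]
contact_force: [2.8, 0.0, 0.6]
grip_width: 0.0159
```

```bash
python3 go.py 556.3 7 101 -3.5; python3 -c "
from fit import *
fit('2')"
```

```text
t 6.3 pos mm [ 564.1 -149.4   91.7] rpy [ 1.7998e+02 -4.0000e-02  1.9040e+01] F [2.8 0.  0.6] T [ 0.05 -0.43  0.  ] w 15.9
tool delta cm [  4.36 -15.04  -0.93] rot deg [ 1.000e-02 -4.000e-02  2.254e+01]
miss top caddy
top rack rect mm [565.2 166.6] [179.9 130.7] 86.52 971
side caddy rect mm [ 563.3 -151.1] [134.  113.2] 18.9 1299
   bar [ 563.9 -169.3] [37.2 55.4] 2.3 124 0.09637042649096725
side rack rect mm [566.8 164.6] [183.8 132.2] 86.43 914
```

Request:
drive_tool([
  {"x":0,"y":0,"z":-0.5,"wx":0,"wy":0,"wz":0,"hand":255},
  {"x":0,"y":0,"z":-0.5,"wx":0,"wy":0,"wz":0,"hand":255},
  {"x":0,"y":0,"z":0,"wx":0,"wy":0,"wz":4.5,"hand":255},
  {"x":0,"y":0,"z":0,"wx":0,"wy":0,"wz":4.5,"hand":255},
  {"x":0,"y":0,"z":0,"wx":0,"wy":0,"wz":4.5,"hand":255},
  {"x":0,"y":0,"z":0,"wx":0,"wy":0,"wz":4.5,"hand":255},
  {"x":0,"y":0,"z":0,"wx":0,"wy":0,"wz":4.5,"hand":255},
  {"x":0,"y":0,"z":0,"wx":0,"wy":0,"wz":0,"hand":255},
])

```text
time: 7.6
tool_pos: [0.5634, -0.1493, 0.1015]
orientation: [-3.141, 0.001, -0.06]
contact_force: [1.1, -0.3, -6.3]
grip_width: 0.0158
```

Request:
drive_tool([
  {"x":-0.1,"y":-1,"z":0,"wx":0,"wy":0,"wz":0,"hand":255},
  {"x":-0.3,"y":-2.5,"z":0,"wx":0,"wy":0,"wz":0,"hand":255},
  {"x":-0.4,"y":-3,"z":0,"wx":0,"wy":0,"wz":0,"hand":255},
  {"x":-0.4,"y":-3,"z":0,"wx":0,"wy":0,"wz":0,"hand":255},
  {"x":-0.3,"y":-3,"z":0,"wx":0,"wy":0,"wz":0,"hand":255},
  {"x":-0.2,"y":-2,"z":0,"wx":0,"wy":0,"wz":0,"hand":255},
  {"x":-0.1,"y":-1.3,"z":0,"wx":0,"wy":0,"wz":0,"hand":255},
  {"x":0,"y":0,"z":0,"wx":0,"wy":0,"wz":0,"hand":255},
])

```text
time: 8.6
tool_pos: [0.5554, 0.0099, 0.1016]
orientation: [-3.142, -0.0, -0.059]
contact_force: [0.4, -0.4, -5.9]
grip_width: 0.0159
```

```bash
python3 go.py 556.3 21.7 91.5 -3.5; python3 -c "
from fit import *
fit('3')
b=cv2.imread('pics/side3.png')[100:260,250:410]
cv2.imwrite('pics/v3.png',cv2.resize(b,(600,600),interpolation=cv2.INTER_CUBIC))"
```

```text
t 8.6 pos mm [555.4   9.9 101.6] rpy [-180.     -0.     -3.39] F [ 0.4 -0.4 -5.9] T [-0.18  0.1  -0.01] w 15.9
tool delta cm [ 0.02 -1.18  1.01] rot deg [-0.   -0.    0.11]
top caddy rect mm [758.1  83.5] [ 80.9 107.4] 45.0 176
   bar [0. 0.] [0. 0.] 0.0 0 nan
top rack rect mm [566.1 180.4] [150.7 130.9] 86.47 731
side caddy rect mm [554.1  17.2] [138.6 130.1] 86.52 1031
   bar [555.1 -11.8] [30.6 60. ] 4.77 62 0.0967379478527452
side rack rect mm [564.5 150.2] [203.8 131.6] 85.78 394fit.py:16: RuntimeWarning: Mean of empty slice.
  R=cv2.minAreaRect(b[:,:2].astype(np.float32)*1000); print('   bar',np.round(R[0],1),np.round(R[1],1),round(R[2],2),len(b),b[:,2].mean())
  ret = ret.dtype.type(ret / rcount)
```

View pics/v3.png

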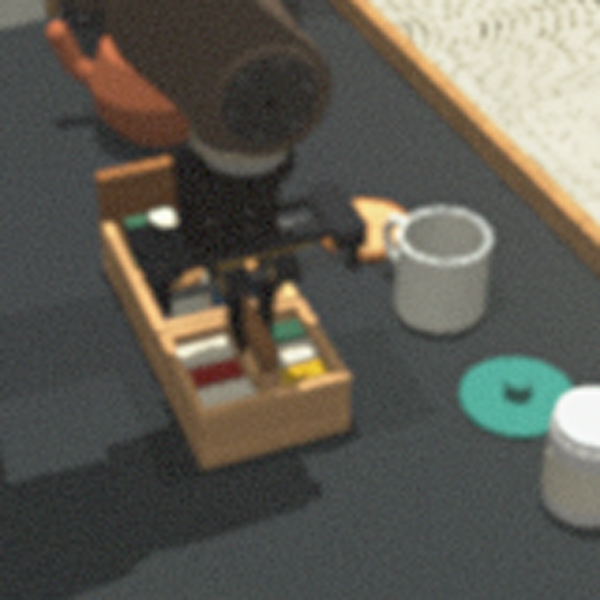

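The side view shows the caddy held upright just short of the rack, edges nearly collinear (caddy front-left corner near (205,465) in the crop). I'll lower it and approach slowly.

Request:
drive_tool([
  {"x":0,"y":0,"z":0.5,"wx":0,"wy":0,"wz":0.1,"hand":255},
  {"x":0,"y":0,"z":0.45,"wx":0,"wy":0,"wz":0,"hand":255},
  {"x":0,"y":-0.3,"z":0,"wx":0,"wy":0,"wz":0,"hand":255},
  {"x":0,"y":-0.3,"z":0,"wx":0,"wy":0,"wz":0,"hand":255},
  {"x":0,"y":-0.2,"z":0,"wx":0,"wy":0,"wz":0,"hand":255},
  {"x":0,"y":-0.1,"z":0,"wx":0,"wy":0,"wz":0,"hand":255},
  {"x":0,"y":0,"z":0,"wx":0,"wy":0,"wz":0,"hand":255},
  {"x":0,"y":0,"z":0,"wx":0,"wy":0,"wz":0,"hand":255},
])

```text
time: 9.9
tool_pos: [0.556, 0.0184, 0.0921]
orientation: [-3.142, -0.0, -0.062]
contact_force: [0.8, 0.2, -5.4]
grip_width: 0.0159
```

Request:
drive_tool([
  {"x":0,"y":-0.05,"z":0,"wx":0,"wy":0,"wz":0,"hand":255},
  {"x":0,"y":-0.05,"z":0,"wx":0,"wy":0,"wz":0,"hand":255},
  {"x":0,"y":-0.05,"z":0,"wx":0,"wy":0,"wz":0,"hand":255},
  {"x":0,"y":0,"z":0,"wx":0,"wy":0,"wz":0,"hand":255},
  {"x":0,"y":0,"z":0,"wx":0,"wy":0,"wz":0,"hand":255},
  {"x":0,"y":0,"z":0,"wx":0,"wy":0,"wz":0,"hand":255},
  {"x":0,"y":0,"z":0,"wx":0,"wy":0,"wz":0,"hand":255},
  {"x":0,"y":0,"z":0,"wx":0,"wy":0,"wz":0,"hand":255},
])

```text
time: 10.9
tool_pos: [0.5561, 0.0199, 0.0921]
orientation: [-3.141, -0.0, -0.062]
contact_force: [-0.3, 0.2, -6.1]
grip_width: 0.0157
```

```bash
python3 go.py 556.3 21.7 91.5 -3.5
```

```text
t 10.9 pos mm [556.1  19.9  92.1] rpy [-179.99   -0.     -3.56] F [-0.3  0.2 -6.1] T [-0.1   0.12 -0.04] w 15.7
tool delta cm [ 0.01 -0.18  0.06] rot deg [-0.01 -0.   -0.06]
```

Request:
drive_tool([
  {"x":0,"y":-0.05,"z":0,"wx":0,"wy":0,"wz":0,"hand":255},
  {"x":0,"y":-0.05,"z":0,"wx":0,"wy":0,"wz":0,"hand":255},
  {"x":0,"y":-0.05,"z":0,"wx":0,"wy":0,"wz":0,"hand":255},
  {"x":0,"y":0,"z":0,"wx":0,"wy":0,"wz":0,"hand":255},
  {"x":0,"y":0,"z":0,"wx":0,"wy":0,"wz":0,"hand":255},
  {"x":0,"y":0,"z":0,"wx":0,"wy":0,"wz":0,"hand":255},
  {"x":0,"y":0,"z":0,"wx":0,"wy":0,"wz":0,"hand":255},
  {"x":0,"y":0,"z":0,"wx":0,"wy":0,"wz":0,"hand":255},
])

```text
time: 11.9
tool_pos: [0.5561, 0.0214, 0.0921]
orientation: [-3.142, -0.0, -0.062]
contact_force: [0.4, 0.8, -6.1]
grip_width: 0.0159
```

Request:
drive_tool([
  {"x":0,"y":-0.03,"z":0,"wx":0,"wy":0,"wz":0,"hand":255},
  {"x":0,"y":-0.03,"z":0,"wx":0,"wy":0,"wz":0,"hand":255},
  {"x":0,"y":0,"z":0,"wx":0,"wy":0,"wz":0,"hand":255},
  {"x":0,"y":0,"z":0,"wx":0,"wy":0,"wz":0,"hand":255},
  {"x":0,"y":0,"z":0,"wx":0,"wy":0,"wz":0,"hand":255},
  {"x":0,"y":0,"z":0,"wx":0,"wy":0,"wz":0,"hand":255},
  {"x":0,"y":0,"z":0,"wx":0,"wy":0,"wz":0,"hand":255},
  {"x":0,"y":0,"z":0,"wx":0,"wy":0,"wz":0,"hand":255},
])

```text
time: 12.9
tool_pos: [0.5562, 0.022, 0.0921]
orientation: [-3.141, -0.0, -0.062]
contact_force: [0.5, -0.8, -6.1]
grip_width: 0.0156
```

```bash
python3 go.py 556.3 21.7 91.5 -3.5
```

```text
t 12.9 pos mm [556.2  22.   92.1] rpy [-179.99   -0.     -3.56] F [ 0.5 -0.8 -6.1] T [-0.1   0.07 -0.02] w 15.6
tool delta cm [0.01 0.03 0.06] rot deg [-0.01 -0.   -0.06]
```

Request:
drive_tool([
  {"x":0,"y":-0.03,"z":0,"wx":0,"wy":0,"wz":0,"hand":255},
  {"x":0,"y":-0.03,"z":0,"wx":0,"wy":0,"wz":0,"hand":255},
  {"x":0,"y":0,"z":0,"wx":0,"wy":0,"wz":0,"hand":255},
  {"x":0,"y":0,"z":0,"wx":0,"wy":0,"wz":0,"hand":255},
  {"x":0,"y":0,"z":0,"wx":0,"wy":0,"wz":0,"hand":255},
  {"x":0,"y":0,"z":0,"wx":0,"wy":0,"wz":0,"hand":255},
  {"x":0,"y":0,"z":0,"wx":0,"wy":0,"wz":0,"hand":255},
  {"x":0,"y":0,"z":0,"wx":0,"wy":0,"wz":0,"hand":255},
])

```text
time: 13.9
tool_pos: [0.5562, 0.0226, 0.0921]
orientation: [-3.141, -0.0, -0.062]
contact_force: [-0.5, -0.3, -6.5]
grip_width: 0.0158
```

Request:
drive_tool([
  {"x":0,"y":-0.03,"z":0,"wx":0,"wy":0,"wz":0,"hand":255},
  {"x":0,"y":-0.03,"z":0,"wx":0,"wy":0,"wz":0,"hand":255},
  {"x":0,"y":0,"z":0,"wx":0,"wy":0,"wz":0,"hand":255},
  {"x":0,"y":0,"z":0,"wx":0,"wy":0,"wz":0,"hand":255},
  {"x":0,"y":0,"z":0,"wx":0,"wy":0,"wz":0,"hand":255},
  {"x":0,"y":0,"z":0,"wx":0,"wy":0,"wz":0,"hand":255},
  {"x":0,"y":0,"z":0,"wx":0,"wy":0,"wz":0,"hand":255},
  {"x":0,"y":0,"z":0,"wx":0,"wy":0,"wz":0,"hand":255},
])

```text
time: 14.9
tool_pos: [0.5562, 0.0232, 0.0921]
orientation: [-3.142, -0.0, -0.062]
contact_force: [0.2, -0.4, -6.3]
grip_width: 0.0162
```

```bash
python3 go.py 556.3 21.7 91.5 -3.5
```

```text
t 14.9 pos mm [556.2  23.2  92.1] rpy [-180.     -0.     -3.56] F [ 0.2 -0.4 -6.3] T [-0.1   0.08  0.01] w 16.2
tool delta cm [0.01 0.15 0.06] rot deg [-0.   -0.   -0.06]
```

Request:
drive_tool([
  {"x":0,"y":-0.03,"z":0,"wx":0,"wy":0,"wz":0,"hand":255},
  {"x":0,"y":-0.03,"z":0,"wx":0,"wy":0,"wz":0,"hand":255},
  {"x":0,"y":-0.03,"z":0,"wx":0,"wy":0,"wz":0,"hand":255},
  {"x":0,"y":0,"z":0,"wx":0,"wy":0,"wz":0,"hand":255},
  {"x":0,"y":0,"z":0,"wx":0,"wy":0,"wz":0,"hand":255},
  {"x":0,"y":0,"z":0,"wx":0,"wy":0,"wz":0,"hand":255},
  {"x":0,"y":0,"z":0,"wx":0,"wy":0,"wz":0,"hand":255},
  {"x":0,"y":0,"z":0,"wx":0,"wy":0,"wz":0,"hand":255},
])

```text
time: 15.9
tool_pos: [0.5564, 0.0235, 0.0922]
orientation: [3.141, -0.0, -0.062]
contact_force: [-0.9, -6.5, -4.4]
grip_width: 0.0158
```

```bash
python3 go.py 556.3 21.7 91.5 -3.5; python3 -c "
from h import *
im,W=cloud('top')
cv2.imwrite('pics/v4.png',cv2.resize(im[150:250,220:380,::-1],(800,500),interpolation=cv2.INTER_CUBIC))
im,W=cloud('side')
cv2.imwrite('pics/v5.png',cv2.resize(im[150:240,260:350,::-1],(600,600),interpolation=cv2.INTER_CUBIC))"
```

```text
t 15.9 pos mm [556.4  23.5  92.2] rpy [ 1.7996e+02 -2.0000e-02 -3.5500e+00] F [-0.9 -6.5 -4.4] T [-1.23  0.14  0.14] w 15.8
tool delta cm [0.   0.18 0.07] rot deg [ 0.04 -0.02 -0.05]
```

View pics/v5.png

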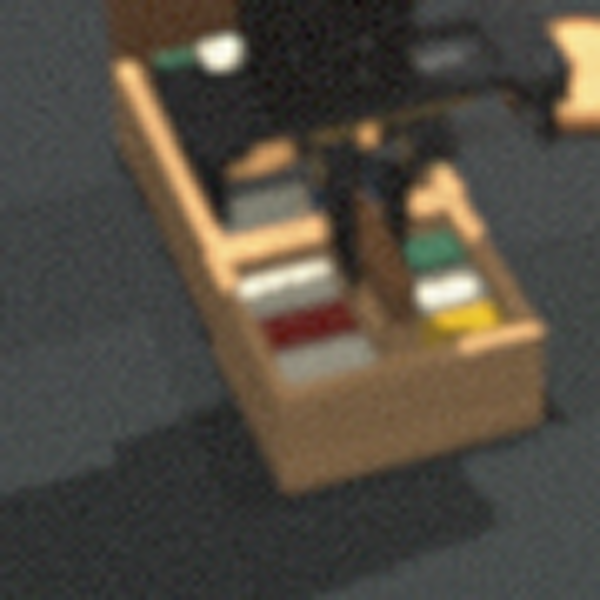

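The side view shows the caddy and rack rims touching, with the seam near (270,250) and front and back edges in line. Force is 6.5 N. I'll push a touch more, set down, and release.

Request:
drive_tool([
  {"x":0,"y":0,"z":0.03,"wx":0,"wy":0,"wz":0,"hand":255},
  {"x":0,"y":-0.02,"z":0.03,"wx":0,"wy":0,"wz":0,"hand":255},
  {"x":0,"y":-0.02,"z":0,"wx":0,"wy":0,"wz":0,"hand":255},
  {"x":0,"y":0,"z":0,"wx":0,"wy":0,"wz":0,"hand":255},
  {"x":0,"y":0,"z":0,"wx":0,"wy":0,"wz":0,"hand":255},
  {"x":0,"y":0,"z":0,"wx":0,"wy":0,"wz":0,"hand":255},
  {"x":0,"y":0,"z":0,"wx":0,"wy":0,"wz":0,"hand":255},
  {"x":0,"y":0,"z":0,"wx":0,"wy":0,"wz":0,"hand":255},
], squeeze=8)

```text
time: 17.0
tool_pos: [0.5564, 0.0236, 0.0919]
orientation: [3.141, -0.0, -0.062]
contact_force: [-1.4, -8.8, -1.6]
grip_width: 0.0162
```

```bash
python3 go.py 556.4 23.5 91.5 -3.5
```

```text
t 17.0 pos mm [556.4  23.6  91.9] rpy [ 1.7994e+02 -3.0000e-02 -3.5500e+00] F [-1.4 -8.8 -1.6] T [-1.69  0.39  0.09] w 16.2
tool delta cm [-0.    0.01  0.04] rot deg [ 0.06 -0.03 -0.05]
```

Request:
drive_tool([
  {"x":0,"y":0,"z":0.03,"wx":0,"wy":0,"wz":0,"hand":255},
  {"x":0,"y":0,"z":0,"wx":0,"wy":0,"wz":0,"hand":255},
  {"x":0,"y":0,"z":0,"wx":0,"wy":0,"wz":0,"hand":150},
  {"x":0,"y":0,"z":0,"wx":0,"wy":0,"wz":0,"hand":150},
  {"x":0,"y":0,"z":0,"wx":0,"wy":0,"wz":0,"hand":150},
  {"x":0,"y":0,"z":0,"wx":0,"wy":0,"wz":0,"hand":150},
  {"x":0,"y":0,"z":0,"wx":0,"wy":0,"wz":0,"hand":150},
  {"x":0,"y":0,"z":0,"wx":0,"wy":0,"wz":0,"hand":150},
])

```text
time: 18.0
tool_pos: [0.5563, 0.0245, 0.0912]
orientation: [-3.141, 0.0, -0.062]
contact_force: [-0.4, -0.8, 0.3]
grip_width: 0.0391
```

Request:
drive_tool([
  {"x":0,"y":0,"z":-1,"wx":0,"wy":0,"wz":0,"hand":150},
  {"x":0,"y":0,"z":-2,"wx":0,"wy":0,"wz":0,"hand":150},
  {"x":0,"y":0,"z":-3,"wx":0,"wy":0,"wz":0,"hand":150},
  {"x":0,"y":0,"z":-3,"wx":0,"wy":0,"wz":0,"hand":150},
  {"x":0,"y":4,"z":-3,"wx":0,"wy":0,"wz":0,"hand":150},
  {"x":0,"y":5,"z":0,"wx":0,"wy":0,"wz":0,"hand":150},
  {"x":0,"y":6,"z":0,"wx":0,"wy":0,"wz":0,"hand":150},
  {"x":0,"y":6,"z":0,"wx":0,"wy":0,"wz":0,"hand":150},
])

```text
time: 19.0
tool_pos: [0.543, -0.1868, 0.2122]
orientation: [3.141, -0.001, -0.062]
contact_force: [0.4, 0.5, 0.3]
grip_width: 0.0391
```

Request:
drive_tool([
  {"x":-1,"y":5,"z":0,"wx":0,"wy":0,"wz":0,"hand":150},
  {"x":-1,"y":4,"z":0,"wx":0,"wy":0,"wz":0,"hand":150},
  {"x":-1,"y":1,"z":0,"wx":0,"wy":0,"wz":0,"hand":150},
  {"x":0,"y":0,"z":0,"wx":0,"wy":0,"wz":0,"hand":150},
  {"x":0,"y":0,"z":0,"wx":0,"wy":0,"wz":0,"hand":150},
  {"x":0,"y":0,"z":0,"wx":0,"wy":0,"wz":0,"hand":150},
  {"x":0,"y":0,"z":0,"wx":0,"wy":0,"wz":0,"hand":150},
  {"x":0,"y":0,"z":0,"wx":0,"wy":0,"wz":0,"hand":150},
])

```text
time: 20.0
tool_pos: [0.5073, -0.2827, 0.2112]
orientation: [-3.141, -0.0, -0.062]
contact_force: [0.6, -0.7, -0.2]
grip_width: 0.0389
```

```bash
python3 go.py 556.4 23.5 91.5 -3.5; python3 - <<'E'
from fit import *
fit('6')
W=np.load('pics/top6.npy').reshape(-1,3)
th=np.radians(-3.5); R=np.array([[np.cos(th),-np.sin(th)],[np.sin(th),np.cos(th)]])
L=(W[:,:2]-[.5652,.1665])@R   # rack frame
s=(W[:,2]>.025)&(W[:,2]<.066)&(abs(L[:,0])<.09)&(L[:,1]>-.25)&(L[:,1]<.09)
for y0 in np.arange(-.2,.09,.02):
    k=s&(L[:,1]>=y0)&(L[:,1]<y0+.02)
    if k.sum()>5: print(round(y0+.01,2),'x range mm',np.round(np.percentile(L[k,0],[1,99])*1e3,1))
print('min y',np.sort(L[s,1])[:30:6]*1e3)
cv2.imwrite('pics/v6.png',cv2.resize(cv2.imread('pics/top6.png')[150:250,220:380],(800,500),interpolation=cv2.INTER_CUBIC))
cv2.imwrite('pics/v7.png',cv2.resize(cv2.imread('pics/side6.png')[140:240,260:360],(600,600),interpolation=cv2.INTER_CUBIC))
E
```

```text
t 20.0 pos mm [ 507.3 -282.7  211.2] rpy [-179.99   -0.     -3.53] F [ 0.6 -0.7 -0.2] T [-0.08  0.05 -0.  ] w 38.9
tool delta cm [  3.01 -30.86  11.97] rot deg [-0.01 -0.   -0.03]
top caddy rect mm [554.5  24.4] [114.6 132.3] 85.74 1121
   bar [553.9  22.4] [91.4 16.2] 88.43 164 0.09801138940382267
top rack rect mm [565.  164.9] [182.7 130.8] 86.42 973
side caddy rect mm [522.7  50.9] [163.7 101.9] 45.92 487
   bar [554.   21.3] [93.9 17.3] 85.86 121 0.09672368200046685
side rack rect mm [565.8 163.6] [183.2 132.2] 86.13 596
-0.19 x range mm [-67.2  61.2]
-0.17 x range mm [-67.5  60.7]
-0.15 x range mm [-67.4  62.1]
-0.13 x range mm [-66.5  62.3]
-0.11 x range mm [-67.3  61. ]
-0.09 x range mm [-66.6  62. ]
-0.07 x range mm [-65.2  64.1]
-0.05 x range mm [-65.1  64.5]
-0.03 x range mm [-64.9  64.4]
-0.01 x range mm [-65.1  63.3]
0.01 x range mm [-65.2  63.1]
0.03 x range mm [-64.4  64.7]
0.05 x range mm [-65.2  63.6]
0.07 x range mm [-65.1  62.1]
min y [-199.6045915  -199.11086726 -198.59632069 -198.20784023 -197.80697659]
```

View pics/v6.png

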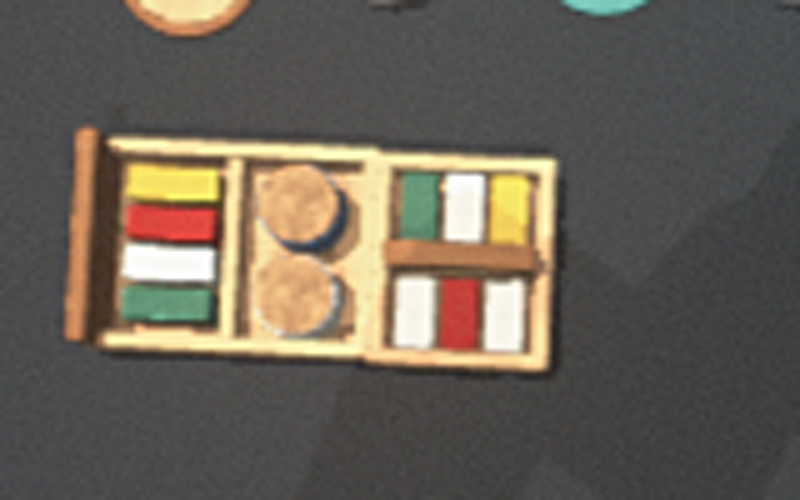

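View pics/v7.png

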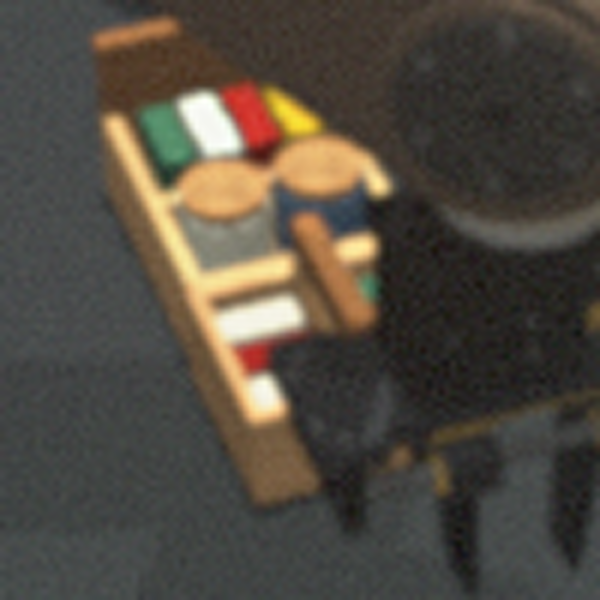

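The top view shows the caddy flush at the seam (column 370) but stepped about 2 mm toward the robot. The rim fits agree: −67/+61 for the caddy against −65/+64 mm for the rack. Opening the gripper must have dragged it. I'll nudge the bar about 2.3 mm in +x with one open finger.

Request:
drive_tool([
  {"x":0.5,"y":-3.5,"z":0,"wx":0,"wy":0,"wz":0,"hand":150},
  {"x":0.5,"y":-5,"z":0,"wx":0,"wy":0,"wz":0,"hand":150},
  {"x":0.5,"y":-5,"z":0,"wx":0,"wy":0,"wz":0,"hand":150},
  {"x":0.5,"y":-5,"z":0,"wx":0,"wy":0,"wz":0,"hand":150},
  {"x":0.5,"y":-5,"z":0,"wx":0,"wy":0,"wz":0,"hand":150},
  {"x":0.28,"y":-5,"z":0,"wx":0,"wy":0,"wz":0,"hand":150},
  {"x":0,"y":-2.3,"z":0,"wx":0,"wy":0,"wz":0,"hand":150},
  {"x":0,"y":0,"z":2,"wx":0,"wy":0,"wz":0,"hand":150},
])

```text
time: 21.3
tool_pos: [0.5546, 0.0244, 0.192]
orientation: [-3.141, -0.003, -0.06]
contact_force: [-0.0, 0.4, 0.0]
grip_width: 0.0394
```

Request:
drive_tool([
  {"x":0,"y":0,"z":3,"wx":0,"wy":0,"wz":0,"hand":150},
  {"x":0,"y":0,"z":3,"wx":0,"wy":0,"wz":0,"hand":150},
  {"x":0,"y":0,"z":2,"wx":0,"wy":0,"wz":0,"hand":150},
  {"x":0,"y":0,"z":1.5,"wx":0,"wy":0,"wz":0,"hand":150},
  {"x":0,"y":0,"z":0.4,"wx":0,"wy":0,"wz":0,"hand":150},
  {"x":0,"y":0,"z":0,"wx":0,"wy":0,"wz":0,"hand":150},
  {"x":0.4,"y":0,"z":0,"wx":0,"wy":0,"wz":0,"hand":150},
  {"x":0.4,"y":0,"z":0,"wx":0,"wy":0,"wz":0,"hand":150},
])

```text
time: 22.3
tool_pos: [0.5626, 0.0221, 0.0928]
orientation: [-3.142, -0.001, -0.062]
contact_force: [0.1, -0.6, -0.1]
grip_width: 0.0395
```

```bash
python3 go.py 556.4 23.5 91.5 -3.5
```

```text
t 22.3 pos mm [562.6  22.1  92.8] rpy [-1.80e+02 -7.00e-02 -3.56e+00] F [ 0.1 -0.6 -0.1] T [-0.06  0.03  0.02] w 39.5
tool delta cm [-0.63 -0.1   0.13] rot deg [-0.   -0.07 -0.06]
```

Request:
drive_tool([
  {"x":0.1,"y":0,"z":0,"wx":0,"wy":0,"wz":0,"hand":150},
  {"x":0.1,"y":0,"z":0,"wx":0,"wy":0,"wz":0,"hand":150},
  {"x":0.1,"y":0,"z":0,"wx":0,"wy":0,"wz":0,"hand":150},
  {"x":0.04,"y":0,"z":0,"wx":0,"wy":0,"wz":0,"hand":150},
  {"x":0.04,"y":0,"z":0,"wx":0,"wy":0,"wz":0,"hand":150},
  {"x":0.04,"y":0,"z":0,"wx":0,"wy":0,"wz":0,"hand":150},
  {"x":0.03,"y":0,"z":0,"wx":0,"wy":0,"wz":0,"hand":150},
  {"x":0,"y":0,"z":0,"wx":0,"wy":0,"wz":0,"hand":150},
])

```text
time: 23.3
tool_pos: [0.5665, 0.0219, 0.0922]
orientation: [-3.142, -0.0, -0.062]
contact_force: [0.3, 0.8, -0.2]
grip_width: 0.0392
```

```bash
python3 go.py 556.4 23.5 91.5 -3.5
```

```text
t 23.3 pos mm [566.5  21.9  92.2] rpy [-180.     -0.     -3.56] F [ 0.3  0.8 -0.2] T [-0.15  0.08 -0.03] w 39.2
tool delta cm [-1.02 -0.1   0.07] rot deg [-0.   -0.   -0.06]
```

Request:
drive_tool([
  {"x":0.03,"y":0,"z":0,"wx":0,"wy":0,"wz":0,"hand":150},
  {"x":0.03,"y":0,"z":0,"wx":0,"wy":0,"wz":0,"hand":150},
  {"x":0.03,"y":0,"z":0,"wx":0,"wy":0,"wz":0,"hand":150},
  {"x":0.03,"y":0,"z":0,"wx":0,"wy":0,"wz":0,"hand":150},
  {"x":0.03,"y":0,"z":0,"wx":0,"wy":0,"wz":0,"hand":150},
  {"x":0,"y":0,"z":0,"wx":0,"wy":0,"wz":0,"hand":150},
  {"x":0,"y":0,"z":0,"wx":0,"wy":0,"wz":0,"hand":150},
  {"x":0,"y":0,"z":0,"wx":0,"wy":0,"wz":0,"hand":150},
])

```text
time: 24.3
tool_pos: [0.5679, 0.0218, 0.0922]
orientation: [-3.141, 0.0, -0.062]
contact_force: [-0.5, 0.3, 0.3]
grip_width: 0.039
```

```bash
python3 go.py 556.4 23.5 91.5 -3.5; python3 - <<'E'
from fit import *
im,W=cloud('side'); W=W.reshape(-1,3)
th=np.radians(-3.5); R=np.array([[np.cos(th),-np.sin(th)],[np.sin(th),np.cos(th)]])
L=(W[:,:2]-[.5652,.1665])@R
s=(W[:,2]>.025)&(W[:,2]<.066)&(abs(L[:,0])<.09)&(L[:,1]>-.25)&(L[:,1]<.09)
for y0 in np.arange(-.2,.05,.02):
    k=s&(L[:,1]>=y0)&(L[:,1]<y0+.02)
    if k.sum()>5: print(round(y0+.01,2),'x range mm',np.round(np.percentile(L[k,0],[1,99])*1e3,1))
cv2.imwrite('pics/v8.png',cv2.resize(im[140:240,260:360,::-1],(600,600),interpolation=cv2.INTER_CUBIC))
E
```

```text
t 24.3 pos mm [567.9  21.8  92.2] rpy [-1.7999e+02  1.0000e-02 -3.5600e+00] F [-0.5  0.3  0.3] T [-0.06  0.16  0.03] w 39.0
tool delta cm [-1.16 -0.1   0.07] rot deg [-0.01  0.01 -0.06]
-0.19 x range mm [-66.4  61.5]
-0.17 x range mm [-66.9  62.4]
-0.15 x range mm [-66.4  61.9]
-0.13 x range mm [-67.1  63.2]
-0.11 x range mm [-66.6  63.8]
-0.09 x range mm [-66.4  44.6]
-0.07 x range mm [-63.8  42. ]
-0.05 x range mm [-64.3  59.5]
-0.03 x range mm [-64.4  65. ]
-0.01 x range mm [-64.3 -45.2]
0.01 x range mm [-64.3 -40.8]
0.03 x range mm [-64.4 -44.9]
0.05 x range mm [-64.1   7.6]
```

View pics/v8.png

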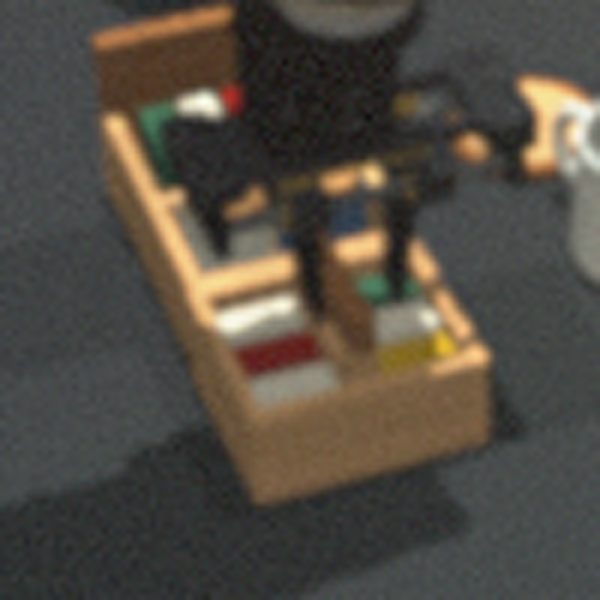

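The −x face still sits 2.3 mm short and the finger is not yet touching the bar (gap near (315,290)). I'll continue.

Request:
drive_tool([
  {"x":0.03,"y":0,"z":0,"wx":0,"wy":0,"wz":0,"hand":150},
  {"x":0.03,"y":0,"z":0,"wx":0,"wy":0,"wz":0,"hand":150},
  {"x":0.03,"y":0,"z":0,"wx":0,"wy":0,"wz":0,"hand":150},
  {"x":0.03,"y":0,"z":0,"wx":0,"wy":0,"wz":0,"hand":150},
  {"x":0.03,"y":0,"z":0,"wx":0,"wy":0,"wz":0,"hand":150},
  {"x":0,"y":0,"z":0,"wx":0,"wy":0,"wz":0,"hand":150},
  {"x":0,"y":0,"z":0,"wx":0,"wy":0,"wz":0,"hand":150},
  {"x":0,"y":0,"z":0,"wx":0,"wy":0,"wz":0,"hand":150},
])

```text
time: 25.35
tool_pos: [0.5681, 0.0218, 0.0922]
orientation: [-3.142, 0.003, -0.062]
contact_force: [-8.3, -0.5, 7.3]
grip_width: 0.0391
```

```bash
cat > chk.py <<'E'
from fit import *
th=np.radians(-3.5); R=np.array([[np.cos(th),-np.sin(th)],[np.sin(th),np.cos(th)]])
for c in ('side','top'):
    A=[]
    for i in range(1):
        im,W=cloud(c); A.append(W.reshape(-1,3))
    W=np.concatenate(A); cv2.imwrite(f'pics/{c}_last.png',im[:,:,::-1])
    L=(W[:,:2]-[.5652,.1665])@R
    s=(W[:,2]>.025)&(W[:,2]<.066)&(abs(L[:,0])<.09)
    f=lambda a,b:[np.round(np.percentile(L[s&(L[:,1]>y)&(L[:,1]<y+.02),0],[1,99])*1e3,1).tolist() for y in np.arange(a,b,.02)]
    print(c,'caddy x',f(-.195,-.1),'rack x',f(-.085,.03)); print('  end y mm by x',[np.round(np.percentile(L[s&(L[:,0]>x)&(L[:,0]<x+.02)&(L[:,1]<0)&(L[:,1]>-.25),1],.5)*1e3,1) for x in np.arange(-.06,.059,.02)])
E
python3 go.py 556.4 23.5 91.5 -3.5; python3 chk.py
```

```text
t 25.35 pos mm [568.1  21.8  92.2] rpy [-180.      0.18   -3.55] F [-8.3 -0.5  7.3] T [-0.11  1.61  0.04] w 39.1
tool delta cm [-1.18 -0.1   0.07] rot deg [-0.    0.18 -0.05]
side caddy x [[-66.6, 63.2], [-66.6, 61.7], [-66.5, 62.5], [-66.7, 62.4], [-66.4, 62.3]] rack x [[-63.7, 45.8], [-64.1, 58.5], [-64.1, 65.6], [-64.0, -47.8], [-64.0, -41.1], [-63.7, -44.3]]
  end y mm by x [np.float64(-202.0), np.float64(-202.1), np.float64(-202.8), np.float64(-203.0), np.float64(-203.3), np.float64(-203.0)]Traceback (most recent call last):
  File "chk.py", line 11, in <module>
    print(c,'caddy x',f(-.195,-.1),'rack x',f(-.085,.03)); print('  end y mm by x',[np.round(np.percentile(L[s&(L[:,0]>x)&(L[:,0]<x+.02)&(L[:,1]<0)&(L[:,1]>-.25),1],.5)*1e3,1) for x in np.arange(-.06,.059,.02)])
                      ~^^^^^^^^^^^
  File "chk.py", line 10, in <lambda>
    f=lambda a,b:[np.round(np.percentile(L[s&(L[:,1]>y)&(L[:,1]<y+.02),0],[1,99])*1e3,1).tolist() for y in np.arange(a,b,.02)]
                           ~~~~~~~~~~~~~^^^^^^^^^^^^^^^^^^^^^^^^^^^^^^^^^^^^^^^^^
    return _quantile_unchecked(
        a, q, axis, out, overwrite_input, method, keepdims, weights)
    return _ureduce(a,
                    func=_quantile_ureduce_func,
    ...<5 lines>...
                    overwrite_input=overwrite_input,
                    method=method)
    r = func(a, **kwargs)
    result = _quantile(arr,
                       quantiles=q,
    ...<2 lines>...
                       out=out,
                       weights=wgt)
    slices_having_nans = np.isnan(arr[-1, ...])
                                  ~~~^^^^^^^^^
IndexError: index -1 is out of bounds for axis 0 with size 0
```

Request:
drive_tool([
  {"x":-0.3,"y":0,"z":0,"wx":0,"wy":0,"wz":0,"hand":150},
  {"x":-0.5,"y":0,"z":0,"wx":0,"wy":0,"wz":0,"hand":150},
  {"x":-0.51,"y":0,"z":0,"wx":0,"wy":0,"wz":0,"hand":150},
  {"x":0,"y":0,"z":0,"wx":0,"wy":0,"wz":0,"hand":150},
  {"x":0,"y":0,"z":0,"wx":0,"wy":0,"wz":0,"hand":255},
  {"x":0,"y":0,"z":0,"wx":0,"wy":0,"wz":0,"hand":255},
  {"x":0,"y":0,"z":0,"wx":0,"wy":0,"wz":0,"hand":255},
  {"x":0,"y":0,"z":0,"wx":0,"wy":0,"wz":0,"hand":255},
], squeeze=25)

```text
time: 26.45
tool_pos: [0.5564, 0.0225, 0.0922]
orientation: [-3.142, -0.0, -0.062]
contact_force: [0.2, 0.1, -0.8]
grip_width: 0.0157
```

```bash
python3 go.py 556.4 23.5 91.5 -3.5
```

```text
t 26.45 pos mm [556.4  22.5  92.2] rpy [-180.     -0.     -3.56] F [ 0.2  0.1 -0.8] T [-0.13  0.02  0.04] w 15.7
tool delta cm [-0.01 -0.1   0.07] rot deg [-0.   -0.   -0.06]
```

Regripping gave no side force. So the bar was still exactly where I had placed it, and the step comes from an offset of about 2 mm between cameras and robot, not from the release. I'll lift, shift +x by 2.4 mm, reseat and press.

Request:
drive_tool([
  {"x":0,"y":0.1,"z":-0.1,"wx":0,"wy":0,"wz":0,"hand":255},
  {"x":0,"y":0.05,"z":-0.05,"wx":0,"wy":0,"wz":0,"hand":255},
  {"x":0.12,"y":0,"z":0,"wx":0,"wy":0,"wz":0,"hand":255},
  {"x":0.12,"y":0,"z":0,"wx":0,"wy":0,"wz":0,"hand":255},
  {"x":0,"y":0,"z":0.1,"wx":0,"wy":0,"wz":0,"hand":255},
  {"x":0,"y":-0.1,"z":0,"wx":0,"wy":0,"wz":0,"hand":255},
  {"x":0,"y":-0.06,"z":0,"wx":0,"wy":0,"wz":0,"hand":255},
  {"x":0,"y":-0.05,"z":0,"wx":0,"wy":0,"wz":0,"hand":255},
])

```text
time: 27.45
tool_pos: [0.5588, 0.0226, 0.0928]
orientation: [3.141, -0.0, -0.062]
contact_force: [-2.1, -6.7, -5.0]
grip_width: 0.016
```

```bash
python3 go.py 556.4 23.5 91.5 -3.5; sed -i "s/('side','top')/('side',)/" chk.py; python3 chk.py
```

```text
t 27.45 pos mm [558.8  22.6  92.8] rpy [179.96  -0.    -3.53] F [-2.1 -6.7 -5. ] T [-1.32  0.24  0.06] w 16.0
tool delta cm [-0.25 -0.08  0.13] rot deg [ 0.04 -0.   -0.03]
side caddy x [[-63.9, 66.1], [-64.4, 65.6], [-64.2, 65.3], [-64.1, 65.4], [-64.3, 65.3]] rack x [[-64.0, 66.1], [-64.1, 59.8], [-64.1, 2.2], [-64.3, -56.7], [-64.3, -45.4], [-64.6, -48.5]]
  end y mm by x [np.float64(-202.8), np.float64(-202.4), np.float64(-202.5), np.float64(-202.6), np.float64(-202.4), np.float64(-203.2)]
```

The caddy's front and back faces now match the rack's to about 0.2 mm, in contact at 6.7 N. Next I'll seat it and release.

Request:
drive_tool([
  {"x":0,"y":-0.02,"z":0.04,"wx":0,"wy":0,"wz":0,"hand":255},
  {"x":0,"y":0,"z":0.04,"wx":0,"wy":0,"wz":0,"hand":255},
  {"x":0,"y":0,"z":0.03,"wx":0,"wy":0,"wz":0,"hand":255},
  {"x":0,"y":0,"z":0,"wx":0,"wy":0,"wz":0,"hand":255},
  {"x":0,"y":0,"z":0,"wx":0,"wy":0,"wz":0,"hand":150},
  {"x":0,"y":0,"z":0,"wx":0,"wy":0,"wz":0,"hand":150},
  {"x":0,"y":0,"z":0,"wx":0,"wy":0,"wz":0,"hand":150},
  {"x":0,"y":0,"z":0,"wx":0,"wy":0,"wz":0,"hand":150},
], squeeze=8)

```text
time: 28.5
tool_pos: [0.5589, 0.0232, 0.0917]
orientation: [-3.141, -0.0, -0.062]
contact_force: [0.0, -0.9, 0.1]
grip_width: 0.0388
```

Request:
drive_tool([
  {"x":0,"y":0,"z":-1,"wx":0,"wy":0,"wz":0,"hand":150},
  {"x":0,"y":0,"z":-2,"wx":0,"wy":0,"wz":0,"hand":150},
  {"x":0,"y":0,"z":-3,"wx":0,"wy":0,"wz":0,"hand":150},
  {"x":0,"y":0,"z":-3,"wx":0,"wy":0,"wz":0,"hand":150},
  {"x":0,"y":4,"z":-3,"wx":0,"wy":0,"wz":0,"hand":150},
  {"x":0,"y":5,"z":0,"wx":0,"wy":0,"wz":0,"hand":150},
  {"x":0,"y":6,"z":0,"wx":0,"wy":0,"wz":0,"hand":150},
  {"x":0,"y":6,"z":0,"wx":0,"wy":0,"wz":0,"hand":150},
])

```text
time: 29.5
tool_pos: [0.5456, -0.1881, 0.2126]
orientation: [3.141, -0.001, -0.062]
contact_force: [1.0, 0.2, 0.4]
grip_width: 0.0391
```

Request:
drive_tool([
  {"x":-2,"y":5,"z":0,"wx":0,"wy":0,"wz":0,"hand":150},
  {"x":-3,"y":3,"z":0,"wx":0,"wy":0,"wz":0,"hand":150},
  {"x":-3,"y":0,"z":0,"wx":0,"wy":0,"wz":0,"hand":150},
  {"x":-2,"y":0,"z":0,"wx":0,"wy":0,"wz":0,"hand":150},
  {"x":0,"y":0,"z":0,"wx":0,"wy":0,"wz":0,"hand":150},
  {"x":0,"y":0,"z":0,"wx":0,"wy":0,"wz":0,"hand":150},
  {"x":0,"y":0,"z":0,"wx":0,"wy":0,"wz":0,"hand":150},
  {"x":0,"y":0,"z":0,"wx":0,"wy":0,"wz":0,"hand":150},
])

```text
time: 30.5
tool_pos: [0.4415, -0.26, 0.2115]
orientation: [-3.141, 0.0, -0.062]
contact_force: [-0.1, -0.9, -0.7]
grip_width: 0.0389
```

```bash
sed -i "s/('side',)/('top',)/" chk.py; python3 chk.py; python3 go.py 556.4 23.5 91.5 -3.5; python3 - <<'E'
from h import *
a=cv2.imread('pics/top_last.png')[150:250,220:380]
cv2.imwrite('pics/v9.png',cv2.resize(a,(800,500),interpolation=cv2.INTER_CUBIC))
E
```

```text
top caddy x [[-64.2, 64.6], [-64.8, 63.6], [-64.9, 62.1], [-64.9, 64.7], [-64.6, 64.4]] rack x [[-65.1, 63.0], [-65.3, 65.4], [-64.5, 64.6], [-65.0, 63.9], [-65.1, 62.8], [-65.1, 64.7]]
  end y mm by x [np.float64(-198.3), np.float64(-197.5), np.float64(-199.5), np.float64(-198.8), np.float64(-198.0), np.float64(-196.9)]
t 30.55 pos mm [ 441.4 -260.   211.5] rpy [-1.7999e+02  1.0000e-02 -3.5300e+00] F [-0.  -0.3  0.4] T [-0.08  0.05  0.01] w 39.1
tool delta cm [  9.74 -29.    12.  ] rot deg [-0.01  0.01 -0.03]
```

View pics/v9.png

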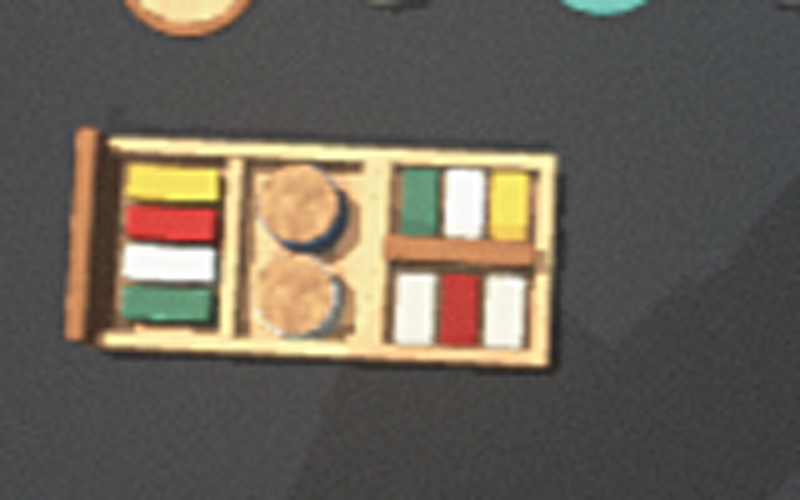

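The top view shows one continuous box: no step at the seam (column 370), no dark gap, and front and back edges in line. Handing in.

```bash
python3 -c "
from workcell import arm
print(arm.job_done())"
```

```text
the job is handed in; nothing more can be done
None
```

The caddy is standing on the counter against the rack's right-hand end. It is upright and released, and I handed the job in at about 30.6 s. I gripped it by its bar, lifted it about 1 cm, turned it 22.5° and pressed it against the rack at 7–9 N.

**First placement was off.** It sat about 2.3 mm out of line, because the cameras and the robot disagree by roughly 2 mm. Trying to nudge it with one finger did not move it; that push briefly reached 8 N sideways and 7 N upward. I then gripped it again, moved it 2.4 mm forward, pressed it home and let go.

**Last checks:**
- **Alignment:** after release, the front and back edges match the rack's to within about 0.5 mm, and the top picture shows no step or gap at the seam.
- **Far end:** the top camera puts it at −197 to −199.5 mm, and the side camera put it at about −202.5 mm just before release. The expected value is −200 mm, so both are within about 3 mm of it. For flushness I relied on the contact force and the unbroken seam.
- **Robot:** it was clear of everything, with no contact force.
- **Bystanders:** I did not measure them again afterwards. The arm stayed above or clear of them, and no force reading suggested a touch.

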